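# Clear the ear defenders and hold the bath lid open

## Task

The ear defenders have been left standing on the lid of the ultrasonic bath: first hang them over the bar of the bench rail, one cup on each side, without tipping them over or setting them down on the bench on the way, and let go of them. Then lift the bath's lid, which has a handle bar at its front, and hold it open at 45 degrees (within 7), so that drips run back into the tank while a colleague takes out the slides; the lid falls shut by itself, so finish while still holding it steady there. Leave everything else standing where it is.

Things in the scene. Friction and masses are not known exactly. Their poses are not given: they have to be found in the camera images.
- bath: ultrasonic bath, a steel box 200 deep (its x) x 220 wide (its y) x 120 mm high, fixed to the bench at a yaw that varies, on the robot's left or right. Origin: centre of its underside; its x axis points from the front (control panel) to the hinge side at the back, z up. It carries the flat steel lid, 8 mm thick (top at 128 mm when shut), hinged along the upper back edge
- lid_hinge (a point): middle of the lid's hinge line, at (100, 0, 120) mm in the bath's frame; the line runs along the bath's y axis
- lid (a joint): lid angle in rad: 0 shut, grows as the front edge rises; 0.785 is 45 degrees. Stop at 1.3. The lid weighs 0.3 to 0.5 kg, has almost no hinge friction and falls shut from every angle when let go
- lid_bar (a point): middle of the lid's front handle: a round black bar, diameter 12 mm, 130 mm long, parallel to the bath's y axis, on two arms (62 mm either side of the middle) that hold it 50 mm in front of the lid's front edge, level with the lid; open space above, below and between bar and lid. When shut it is at (-150, 0, 124) mm in the bath's frame; it moves on an arc of radius 250 mm about the hinge line. Its frame turns with the lid
- earmuffs: pair of ear defenders (0.15 to 0.27 kg) standing upright on their two cups on the shut lid, 162 mm across the cups (its x), 66 mm wide (its y), 148 mm high. Origin: middle between the cups at their underside, z up. Cups reach to 82 mm height with an 80 mm gap between them; a narrow band arches over in the x-z plane. At the crown a black pad 52 (x) x 22 (y) x 26 mm (z from 122 to 148) can be gripped across its 22 mm width, along the y axis. A half turn makes no difference
- earmuffs_arch (a point): middle of the underside of the crown pad, 122 mm above the cups' underside: the flat spot (about 50 mm long) that rests on a bar; 26 mm below the very top
- rail: fixed steel rail: a horizontal round bar, diameter 12 mm, 240 mm long along its own y axis, on two end posts, its axis 145 mm above the bench. Origin: on the bench under the bar's middle. Its yaw varies; it stands on the other side from the bath
- rail_mid (a point): middle of the rail's bar, on its axis; y along the bar, z up
- slide_box: white closed slide box 90 x 120 x 32 mm, lying in front of the rail (robot side); bystander; origin: centre of its underside
- oil_bottle: small amber bottle, diameter 32, height 68 mm, behind the rail near one end; bystander; origin: centre of its underside
- beaker: glass beaker, diameter 68, height 90 mm, between bath and rail; bystander; origin: centre of its underside
- dishes: stack of three clear dishes, diameter 90, height 50 mm, standing between bath and rail, nearer the robot; bystander; origin: centre of its underside

How it is judged:
On the way, in this order (a step that is already met when the one before it is completed fails the run):
1. the ear defenders hang on the rail, let go (x of earmuffs_arch in the frame of rail_mid between -0.025 and 0.025 m and y of earmuffs_arch in the frame of rail_mid between -0.1 and 0.1 m and z of earmuffs_arch in the frame of rail_mid between 0 and 0.02 m and angle between earmuffs's own z axis and vertical below 0.35 rad and contact force between earmuffs and rail above 0.5 N and contact force between earmuffs and the arm below 0.1 N and contact force between earmuffs and the fingers below 0.1 N and linear speed of earmuffs below 0.08 m/s), for 0.3 s.
2. the robot holds the lid open at 45 degrees (value of joint lid between 0.663 and 0.908 rad and velocity of joint lid between -0.1 and 0.1 rad/s and contact force between any of the fingers, the arm and bath above 0.4 N), for 0.3 s.
At the end, for the whole second after the job is handed in: The robot holds the lid (at least 0.4 N) at 45 +- 7 degrees, slower than 0.1 rad/s; the ear defenders hang at rest, untouched by the robot, crown underside on the rail bar, within 25 mm across and 100 mm along it from its middle, leaning less than 20 degrees; bystanders moved under 30 mm (all of step 1 and all of step 2); the arm keeps its last pose, push and grip.
It fails at once if the ear defenders came down on the bench or were tipped over (height (world z) of earmuffs below 0.01 m or angle between earmuffs's own z axis and vertical above 1 rad).
It fails at once if a bystander was moved by more than 30 mm (distance of any of slide_box, oil_bottle, beaker, dishes from where it was at the start of the episode above 0.03 m).
It also fails if it takes over 64 s, if anything falls off the work surface, if the arm or the gripper's body presses on something with over 40 N, if the wrist force passes 120 N, or if a joint passes its speed limit or range.

## Robot

A 7-joint arm with a two-finger parallel gripper is mounted at the origin on the work surface. World frame = base frame: x ahead of the robot, y to its left, z up, the work surface at z = 0. Lengths are in m, angles in rad, forces in N, time in s.
With the tool pointing down it reaches from about 0.4 to 0.85 m from the base axis. Payload 4.5 kg.
Tool frame: the origin (TCP) lies midway between the tips of the shut fingers; the grasp point (between the pads) lies 19 mm behind it; x points along the fingers, y is the direction in which the jaws open and shut, and the axes are right-handed (so a half turn about x gives the same grasp; the last joint's range is limited). The gripper opens to 88 mm and grips with 3 to 60 N. Pads are 18 mm wide; open, the fingers measure 123 mm over their backs; the gripper's body (75 mm by 187 mm) begins 45 mm behind the grasp point.
Start: joints at [-1.08, 0.689, -0.195, 1.565, 0.157, 0.902, -0.215], TCP at [0.276, 0.561, 0.239] pointing down, gripper open.
Joint ranges: [-3.01, 3.01], [-0.46, 2.08], [-1.47, 1.51], [0.13, 2.56], [-1, 4.14], [0.04, 2.09], [-2.66, 2.66]. Speed limits (rad/s): [2.57, 2.57, 3.14, 3.14, 3.14, 3.14, 3.14].

## Interface

Orientations are given as a unit quaternion [x, y, z, w].
In Python, from plant import r gives the robot as it stands.
- The arm moves only by the tool arm_command, never from a script. Its argument "plan" is a list of rows, each a list of 5 numbers: the finger opening in m, from 0 to 0.0881, then the shift along the tool's x, y, z in m, then the turn about the tool's x in rad. In form: [[grip, dx, dy, dz, roll], ...]. A call has 1 to 12 rows; each row shifts and turns the commanded pose from where the row before left it, along the tool's axes as they then stand; what a row does not reach is not made up. A row lasts 1/8 s, in which the tool goes at most 62.5 mm and 10.7 degrees, less where a joint would pass 70% of its speed; a pose out of reach is approached as far as the arm can. A call is refused whole if a number of a shift passes 0.0625 or a number of a turn 0.188, either way. A call with a gripper value outside its range is refused whole. The fingers move at their own pace and stop on an object; "force" is the grip in N (left out, the last holds). Time passes only in rows, so rows that do not move let the fingers close. It gives the time, the measured TCP pose, the force and the opening at its end, in the units of the state.
- r.get_state(): the state, without advancing time (a new reading comes with each control period).
- r.snapshot(name): name is "scene" or "top" or "wrist"; returns (picture, depth): 384x512x3 uint8, red, green, blue; 384x512 float32, m along the optical axis (not along the pixel's ray), 0 where there is no reading.
- r.calibration(name): a dict with "fx", "fy", "cx", "cy" (pixels), "eye" and "orientation" of the camera in the world; the wrist camera has in their place "mount" (4x4, takes a point from camera to tool coordinates, whose origin is the TCP and whose axes are the tool frame's). Camera axes: x right, y down, z forward; pixel columns grow to the right and rows downward; lengths in m; the calibration is good to about 2 mm. A picture is of the moment at which its call begins: read the wrist's pose just before it. calibration takes no time and is no camera call.
- r.finish_job(): hands the job in, once; it reports no verdict.
The state is a dict: "clock": time; "q": joint angles; "qd": joint speeds; "joint_torque": joint torques, N m; "tool_pos": TCP position; "eef_rot": TCP orientation; "contact_force": force on the tool from outside, world axes, zero at the start; "moment": the same for the moment, N m; "opening": opening from 0.0 (shut) to 1.0 (fully open).
Only numpy, scipy, OpenCV 4.12 (cv2) and the standard library are available. Lean on these libraries where they do the work, as an engineer would, in place of code of your own. Each camera call takes 0.05 s, during which the arm holds its last target.

## Working session

There is one attempt and no reset: what is moved stays moved. The work goes in short steps, Python scripts to look and compute and a tool call to move; the robot and the scene stay as the last step left them, time stands still between calls to the robot, and variables do not carry over. Pictures are saved under pics/ and viewed, and the job is handed in when it is done.

Besides the shell and the picture viewer there is one more tool, called as name(argument=value, ...) on one line, values as JSON. arm_command: Moves the arm, as the interface text tells. Its arguments: {"type":"object","properties":{"plan":{"type":"array","items":{"type":"array","items":{"type":"number"}}},"force":{"type":"number"}},"required":["plan"]}

```bash
ls; mkdir -p pics; python3 - <<'E'
from plant import r
import cv2,numpy as np
np.set_printoptions(precision=4,suppress=True)
for n in ["scene","top"]:
    p,d=r.snapshot(n); cv2.imwrite(f"pics/{n}0.png",p[:,:,::-1]); np.save(f"{n}0.npy",d)
    print(n,r.calibration(n),d.min(),d.max())
print(r.get_state())
E
```

```text
pics
scene {'fx': 351.9890839706526, 'fy': 351.9890839706526, 'cx': 260.6153393046493, 'cy': 193.09544693189082, 'eye': array([0.8466, 0.5804, 0.6326]), 'orientation': array([ 0.2082,  0.8759, -0.4217, -0.1079])} 0.0 3.32763
top {'fx': 425.71971880822684, 'fy': 425.71971880822684, 'cx': 260.9099970403471, 'cy': 182.9745170247426, 'eye': array([0.3803, 0.0437, 1.1708]), 'orientation': array([ 0.7072, -0.7012,  0.0605, -0.0674])} 0.0 1.8884064
{'clock': 0.1, 'q': array([-1.0802,  0.6899, -0.1945,  1.5662,  0.1573,  0.9025, -0.2151]), 'qd': array([-0.0002, -0.0008,  0.0018, -0.0044,  0.0012,  0.0002, -0.0013]), 'joint_torque': array([ -0.0028, -52.8499,  -1.2716, -15.3837,  -0.0526,   0.002 ,
         0.0001]), 'tool_pos': array([0.2755, 0.5604, 0.238 ]), 'eef_rot': array([ 0.1595,  0.6888, -0.1607,  0.6887]), 'contact_force': array([-0.2251, -0.1732, -0.6912]), 'moment': array([ 0.0653, -0.0062, -0.0258]), 'opening': 1.0022801262700383}
```

View pics/scene0.png

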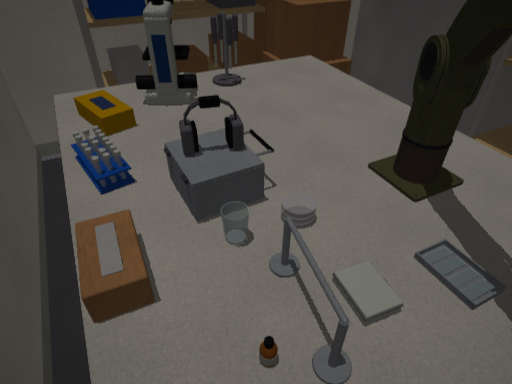

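View pics/top0.png

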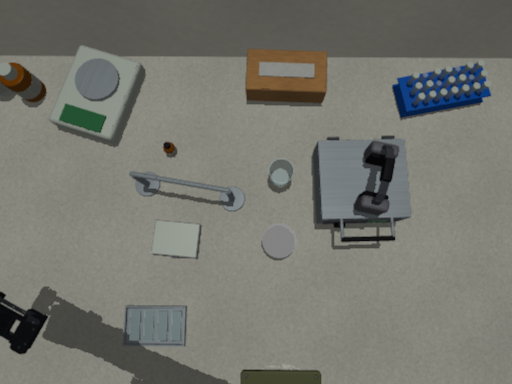

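The top view shows the rail on the left (bar from about (133,175) to (230,190)) and the bath on the right. The bath's black handle bar is at about (368,239) and the muffs' crown at about (386,178). Next I'll deproject.

```bash
cat > h.py <<'E'
import numpy as np,cv2
from scipy.spatial.transform import Rotation as R
np.set_printoptions(precision=4,suppress=True)
def cam(r,n,st=None):
    c=r.calibration(n); K=(c['fx'],c['fy'],c['cx'],c['cy'])
    if n=='wrist':
        T=np.eye(4);T[:3,:3]=R.from_quat(st['eef_rot']).as_matrix();T[:3,3]=st['tool_pos']
        M=T@np.array(c['mount'])
        return K,M[:3,3],M[:3,:3]
    return K,np.array(c['eye']),R.from_quat(c['orientation']).as_matrix()
def cloud(d,K,e,O):
    v,u=np.mgrid[:d.shape[0],:d.shape[1]]
    P=np.stack([(u-K[2])/K[0]*d,(v-K[3])/K[1]*d,d],-1)
    W=P@O.T+e
    W[d<=0]=np.nan
    return W
def ray(u,v,z,K,e,O):
    D=O@np.array([(u-K[2])/K[0],(v-K[3])/K[1],1]); return e+D*(z-e[2])/D[2]
def proj(P,K,e,O):
    p=(np.asarray(P)-e)@O; return np.array([K[0]*p[0]/p[2]+K[2],K[1]*p[1]/p[2]+K[3]])
E
python3 - <<'E'
from plant import r
from h import *
for n in ["top","scene"]:
    p=cv2.imread(f"pics/{n}0.png");d=np.load(f"{n}0.npy");C=cam(r,n);W=cloud(d,*C)
    np.save(n+"W.npy",W)
    print(n)
    # table check
    f=np.isfinite(W[...,2]); print("table z med",np.median(W[...,2][f&(abs(W[...,2])<.03)]))
    X,Y,Z=W[...,0],W[...,1],W[...,2]
    # bar
    m=f&(Z>.137)&(Z<.165)&(Y>.0)&(Y<.5)&(X>.2)&(X<.7)
    pts=W[m]; print("rail",len(pts),pts.min(0),pts.max(0),np.median(pts,0))
    m=f&(Z>.115)&(Z<.14)&(Y<.0)&(Y>-.5)&(X>.2)&(X<.8)
    u=np.argwhere(m).astype(np.float32)
    xy=W[m][:,:2].astype(np.float32); print("lid",len(xy),cv2.minAreaRect(xy))
    m=f&(Z>.24)&(Y<.0)&(Y>-.5)&(X>.2)&(X<.8)
    pts=W[m];print("pad",len(pts),np.median(pts,0),pts.min(0),pts.max(0))
    if len(pts)>5: print(cv2.minAreaRect(pts[:,:2].astype(np.float32)))
    cv2.imwrite(f"pics/{n}_zb.png",cv2.resize(p[110:270,280:440] if n=="top" else p[80:220,130:290],None,fx=3.7,fy=3.7))
    cv2.imwrite(f"pics/{n}_zr.png",cv2.resize(p[130:270,110:310] if n=="top" else p[180:384,210:420],None,fx=2.8,fy=2.8))
E
```

```text
top
table z med 0.0004742811207644193
rail 516 [0.5423 0.1298 0.1382] [0.5984 0.3802 0.1566] [0.5702 0.2527 0.1501]
lid 5818 ((0.5644059777259827, -0.2005133330821991), (0.265543133020401, 0.2203659564256668), 1.9603495597839355)
pad 548 [ 0.5719 -0.2157  0.2664] [ 0.5166 -0.2397  0.24  ] [ 0.6398 -0.1975  0.2798]
((0.5780079364776611, -0.21855534613132477), (0.022372202947735786, 0.12487611919641495), 77.42628479003906)
scene
table z med -0.0012000264535306782
rail 881 [0.5427 0.1303 0.1373] [0.5977 0.3803 0.1522] [0.5763 0.2872 0.1484]
lid 3339 ((0.5639940500259399, -0.20043694972991943), (0.2661861181259155, 0.22554323077201843), 1.89707350730896)
pad 378 [ 0.582  -0.2124  0.2613] [ 0.5202 -0.2376  0.2401] [ 0.6377 -0.1984  0.2766]
((0.578479528427124, -0.2163468301296234), (0.02244875766336918, 0.11899036169052124), 77.60332489013672)
```

View pics/top_zb.png

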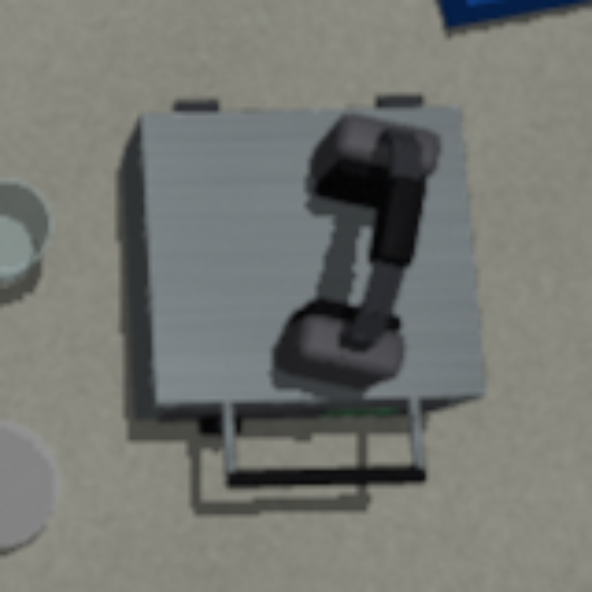

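View pics/top_zr.png

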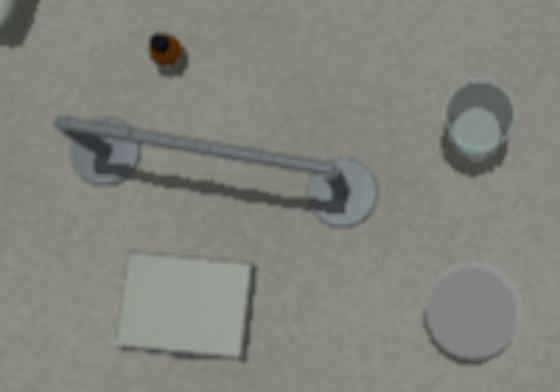

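View pics/scene_zb.png

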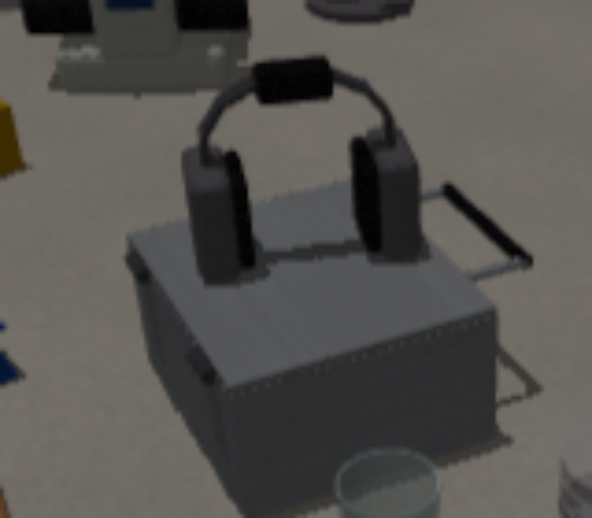

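```bash
python3 - <<'E'
from plant import r
from h import *
for n in ["top","scene"]:
    p=cv2.imread(f"pics/{n}0.png");W=np.load(n+"W.npy");f=np.isfinite(W[...,2])
    hsv=cv2.cvtColor(p,cv2.COLOR_BGR2HSV)
    X,Y,Z=W[...,0],W[...,1],W[...,2]; print(n)
    m=f&(Z>.140)&(Z<.165)&(Y>.0)&(Y<.5)&(X>.2)&(X<.7)
    rc=cv2.minAreaRect(W[m][:,:2].astype(np.float32)); print("rail",rc)
    q=W[m]; l=cv2.fitLine(q[:,:2].astype(np.float32),cv2.DIST_HUBER,0,.01,.01).ravel(); print(" line",l)
    m=f&(Z>.255)&(Y<.0)&(Y>-.5)&(X>.2)&(X<.8)&(hsv[...,2]<45)
    print("pad",m.sum(),cv2.minAreaRect(W[m][:,:2].astype(np.float32)),W[m][:,2].max(), np.percentile(W[m][:,2],[50,90]))
    m=f&(Z>.105)&(Z<.145)&(Y<.0)&(Y>-.5)&(X>.2)&(X<.475)&(hsv[...,2]<50)
    print("hbar",m.sum(),cv2.minAreaRect(W[m][:,:2].astype(np.float32)),W[m][:,2].min(),W[m][:,2].max())
    m=f&(Z>.12)&(Z<.14)&(Y<.0)&(Y>-.5)&(X>.475)&(X<.8)
    print("lid",cv2.minAreaRect(W[m][:,:2].astype(np.float32)))
    m=f&(Z>.022)&(Z<.045)&(Y>.15)&(Y<.45)&(X>.3)&(X<.51)
    print("slidebox",cv2.minAreaRect(W[m][:,:2].astype(np.float32)))
    m=f&(Z>.05)&(Z<.08)&(Y>.15)&(Y<.45)&(X>.6)&(X<.75); 
    if m.sum(): print("bottle",W[m].mean(0),W[m].min(0),W[m].max(0))
    m=f&(Z>.015)&(Z<.1)&(Y>-.08)&(Y<.12)&(X>.3)&(X<.7)
    print("mid",W[m].min(0),W[m].max(0))
s=r.get_state();print(R.from_quat(s['eef_rot']).as_matrix())
E
```

```text
top
rail ((0.570425271987915, 0.2550992965698242), (0.2541986405849457, 0.01537632942199707), 80.43267059326172)
 line [0.1638 0.9865 0.5698 0.2542]
pad 299 ((0.5753082036972046, -0.2179531753063202), (0.022372202947735786, 0.10023444890975952), 77.42628479003906) 0.27979141829716137 [0.2753 0.2776]
hbar 194 ((0.43695953488349915, -0.20626646280288696), (0.009673146530985832, 0.12653911113739014), 1.512587308883667) 0.1215601575178702 0.13370153853705324
lid ((0.5858058929443359, -0.1997811198234558), (0.22271840274333954, 0.22036543488502502), 1.960349440574646)
slidebox ((0.43737566471099854, 0.2833552360534668), (0.12178491801023483, 0.09478526562452316), 84.99295806884766)
bottle [0.6855 0.3107 0.0651] [0.6747 0.304  0.0501] [0.6954 0.3192 0.0716]
mid [ 0.3906 -0.035   0.0151] [0.6458 0.1189 0.0964]
scene
rail ((0.5694206357002258, 0.25550907850265503), (0.2524315118789673, 0.016112126410007477), 80.40863800048828)
 line [0.1661 0.9861 0.5819 0.3173]
pad 265 ((0.5796064734458923, -0.21596944332122803), (0.02084067463874817, 0.09270040690898895), 75.31582641601562) 0.27656340050757316 [0.2656 0.2749]
hbar 105 ((0.43669962882995605, -0.2053644359111786), (0.03040778450667858, 0.12868930399417877), 12.79885196685791) 0.12122712317006346 0.13044018202891516
lid ((0.5884105563163757, -0.2003495842218399), (0.21863214671611786, 0.22529233992099762), 2.5882411003112793)
slidebox ((0.436238169670105, 0.2834477424621582), (0.12048819661140442, 0.09596351534128189), 85.65283203125)
bottle [0.6865 0.3135 0.064 ] [0.6774 0.3043 0.0521] [0.6937 0.3202 0.07  ]
mid [ 0.3906 -0.0367  0.015 ] [0.6454 0.0536 0.0914]
[[-0.0006  0.441   0.8975]
 [-0.0016  0.8975 -0.441 ]
 [-1.     -0.0017  0.0002]]
```

arm_command(plan=[[0.088,-0.04,0,0,-0.1185],[0.088,-0.04,0,0,-0.1185],[0.088,-0.04,0,0,0],[0.088,0,-0.035,0.023,0],[0.088,0,-0.035,0.023,0],[0.088,0,-0.035,0.023,0],[0.088,0,-0.035,0.023,0],[0.088,0,-0.035,0.023,0],[0.088,0,-0.035,0.023,0],[0.088,0,-0.035,0.023,0],[0.088,0,-0.035,0.023,0],[0.088,0,-0.035,0.023,0]], force=25)

```text
clock: 1.6
tool_pos: [0.4091, 0.2069, 0.3585]
eef_rot: [0.077, 0.703, -0.078, 0.703]
contact_force: [1.0, 1.0, -0.5]
opening: 0.997
```

arm_command(plan=[[0.088,0,-0.035,0.023,0],[0.088,0,-0.035,0.023,0],[0.088,0,-0.035,0.023,0],[0.088,0,-0.035,0.023,0],[0.088,0,-0.035,0.023,0],[0.088,0,-0.035,0.023,0],[0.088,0,-0.035,0.023,0],[0.088,0,-0.035,0.023,0],[0.088,0,0,0,0],[0.088,0,0,0,0]])

```text
clock: 2.85
tool_pos: [0.5271, -0.1041, 0.3583]
eef_rot: [0.078, 0.703, -0.077, 0.702]
contact_force: [0.0, 0.6, 0.2]
opening: 0.995
```

```bash
python3 - <<'E'
from plant import r
from h import *
s=r.get_state();print(s['clock'],s['tool_pos'],s['q']);print(R.from_quat(s['eef_rot']).as_matrix())
p,d=r.snapshot("wrist");cv2.imwrite("pics/w1.png",p[:,:,::-1])
W=cloud(d,*cam(r,"wrist",s));Z=W[...,2]
m=(Z>.262)&(Z<.29);print(m.sum(),cv2.minAreaRect(W[m][:,:2].astype(np.float32)),np.percentile(Z[m],[50,95]))
E
```

```text
2.85 [ 0.5271 -0.1041  0.3583] [ 0.2155  0.4387 -0.1649  1.6566  0.0791  1.054   1.3783]
[[-0.0011  0.2174  0.9761]
 [ 0.0011  0.9761 -0.2174]
 [-1.      0.0008 -0.0013]]
232 ((0.5408673882484436, -0.21692316234111786), (0.012478204444050789, 0.023994080722332), 26.505985260009766) [0.2648 0.2746]
```

arm_command(plan=[[0.088,0,-0.025,0.0184,0],[0.088,0,-0.025,0.0184,0],[0.088,0,-0.025,0.0184,0],[0.088,0,-0.0244,0.0182,0],[0.088,0,0,0,0],[0.088,0,0,0,0]])

```text
clock: 3.65
tool_pos: [0.5774, -0.2158, 0.3586]
eef_rot: [0.077, 0.703, -0.076, 0.703]
contact_force: [-0.3, 0.8, -0.3]
opening: 0.992
```

```bash
python3 - <<'E'
from plant import r
from h import *
s=r.get_state();print(s['clock'],s['tool_pos'],s['q']);print(R.from_quat(s['eef_rot']).as_matrix())
p,d=r.snapshot("wrist");cv2.imwrite("pics/w2.png",p[:,:,::-1])
W=cloud(d,*cam(r,"wrist",s));Z=W[...,2]
for lo in (.262,.268,.271):
    m=(Z>lo)&(Z<.285);print(m.sum(),cv2.minAreaRect(W[m][:,:2].astype(np.float32)),np.percentile(Z[m],[50,95]))
E
```

```text
3.65 [ 0.5774 -0.2158  0.3586] [ 0.3643  0.5629 -0.1453  1.4213  0.0826  1.1642  1.5618]
[[-0.0005  0.2156  0.9765]
 [ 0.0017  0.9765 -0.2156]
 [-1.      0.0015 -0.0008]]
2175 ((0.5734602808952332, -0.22042728960514069), (0.021621787920594215, 0.07647477090358734), 77.7063980102539) [0.2754 0.2769]
1700 ((0.573775053024292, -0.22053185105323792), (0.021520672366023064, 0.052395790815353394), 77.91600799560547) [0.2757 0.277 ]
1667 ((0.5742225050926208, -0.22062765061855316), (0.021520672366023064, 0.051480673253536224), 77.91600799560547) [0.2757 0.277 ]
```

View pics/w2.png

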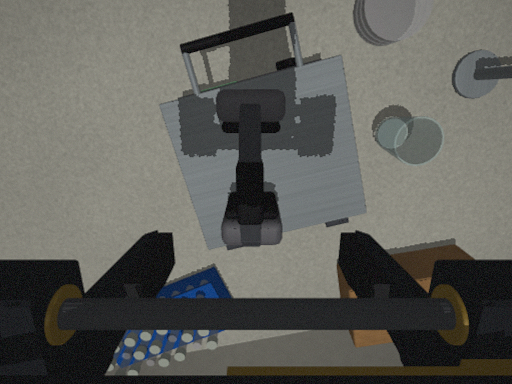

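The wrist view shows the pad centred between the fingers at about (250,185) px, matching the other views. Next I'll descend and grip with the fingertips 5 mm above the arch.

arm_command(plan=[[0.088,0.02,-0.004,-0.0016,0],[0.088,0.02,0,0,0],[0.088,0.02,0,0,0],[0.088,0.02,0,0,0],[0.088,0.015,0,0,0],[0.088,0.0086,0,0,0],[0.088,0,0,0,0],[0.03,0,0,0,0],[0.0,0,0,0,0],[0.0,0,0,0,0],[0.0,0,0,0,0],[0.0,0,0,0,0]], force=25)

```text
clock: 5.2
tool_pos: [0.5751, -0.2216, 0.2551]
eef_rot: [0.078, 0.703, -0.078, 0.703]
contact_force: [-0.8, -0.5, 0.4]
opening: 0.455
```

arm_command(plan=[[0.0,0,0,0,0],[0.0,0,0,0,0],[0.0,-0.005,0,0,0],[0.0,-0.005,0,0,0],[0.0,-0.01,0,0,0],[0.0,-0.01,0,0,0],[0.0,0,0,0,0]])

```text
clock: 6.08
tool_pos: [0.5758, -0.2218, 0.2864]
eef_rot: [0.077, 0.702, -0.078, 0.704]
contact_force: [0.1, 0.3, -1.3]
opening: 0.248
```

```bash
python3 - <<'E'
from plant import r
from h import *
s=r.get_state();print(s['clock'],s['tool_pos'],s['q'],s['opening']*.088,s['contact_force'])
p,d=r.snapshot("scene");cv2.imwrite("pics/s1.png",cv2.resize(p[:260,80:380,::-1],None,fx=2.3,fy=2.3))
E
```

```text
6.075 [ 0.5758 -0.2218  0.2864] [ 0.3724  0.6238 -0.1417  1.5359  0.0991  0.9863  1.5536] 0.021849395224461856 [ 0.1331  0.3186 -1.3429]
```

View pics/s1.png

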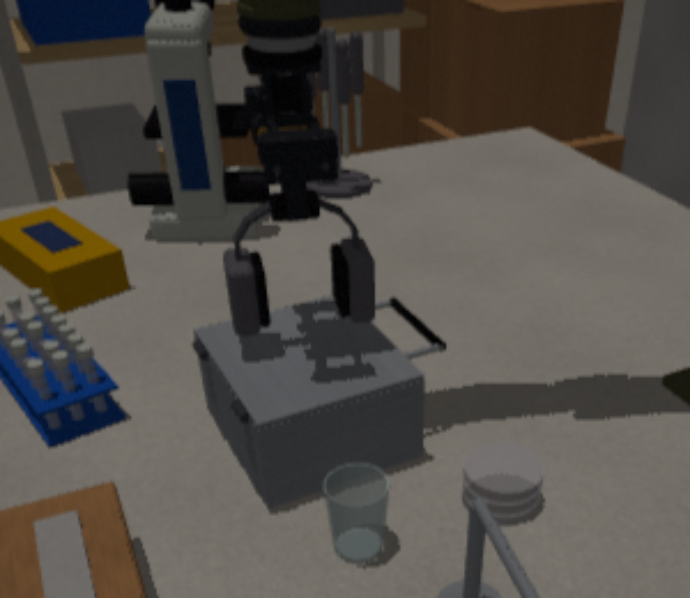

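arm_command(plan=[[0.0,-0.02,0,0,-0.025],[0.0,-0.02,0,0,-0.025],[0.0,-0.01,0,0,0],[0.0,0,0.01,-0.002,0],[0.0,0,0.02,-0.004,0],[0.0,0,0.03,-0.006,0],[0.0,0,0.03,-0.006,0],[0.0,0,0.03,-0.006,0],[0.0,0,0.03,-0.006,0],[0.0,0,0.03,-0.006,0],[0.0,0,0.03,-0.006,0],[0.0,0,0.03,-0.006,0]])

```text
clock: 7.62
tool_pos: [0.567, 0.0261, 0.3343]
eef_rot: [0.059, 0.705, -0.059, 0.704]
contact_force: [-0.4, -1.0, -2.0]
opening: 0.245
```

arm_command(plan=[[0.0,0,0.03,-0.006,0],[0.0,0,0.03,-0.006,0],[0.0,0,0.03,-0.006,0],[0.0,0,0.03,-0.006,0],[0.0,0,0.03,-0.006,0],[0.0,0,0.03,-0.006,0],[0.0,0,0.015,-0.003,0],[0.0,0,0.005,-0.001,0],[0.0,0,0,0,0],[0.0,0,0,0,0]])

```text
clock: 8.88
tool_pos: [0.563, 0.2254, 0.3351]
eef_rot: [0.06, 0.704, -0.061, 0.705]
contact_force: [-0.1, 0.1, -2.0]
opening: 0.249
```

```bash
python3 - <<'E'
from plant import r
from h import *
s=r.get_state();print(s['clock'],s['tool_pos'],s['q'],s['opening']*.088,s['contact_force'])
print(R.from_quat(s['eef_rot']).as_matrix())
p,d=r.snapshot("scene");cv2.imwrite("pics/s2.png",cv2.resize(p[:,80:512,::-1],None,fx=1.5,fy=1.5))
p,d=r.snapshot("wrist");cv2.imwrite("pics/w3.png",p[:,:,::-1])
W=cloud(d,*cam(r,"wrist",s));Z=W[...,2]
m=(Z>.14)&(Z<.16)&(W[...,0]>.5)&(W[...,0]<.63)&(W[...,1]>.1)&(W[...,1]<.4)
print(m.sum())
if m.sum()>10:print(cv2.minAreaRect(W[m][:,:2].astype(np.float32)),cv2.fitLine(W[m][:,:2].astype(np.float32),cv2.DIST_HUBER,0,.01,.01).ravel())
E
```

```text
8.875 [0.563  0.2254 0.3351] [-0.3593  0.566  -0.1724  1.4925  0.1049  1.0926  0.8451] 0.021880040996522795 [-0.142   0.0866 -1.9872]
[[ 0.0001  0.1711  0.9853]
 [-0.001   0.9853 -0.1711]
 [-1.     -0.001   0.0003]]
2073
((0.5665899515151978, 0.2542399764060974), (0.25550946593284607, 0.015760913491249084), 80.46170043945312) [0.1643 0.9864 0.565  0.2501]
```

View pics/s2.png

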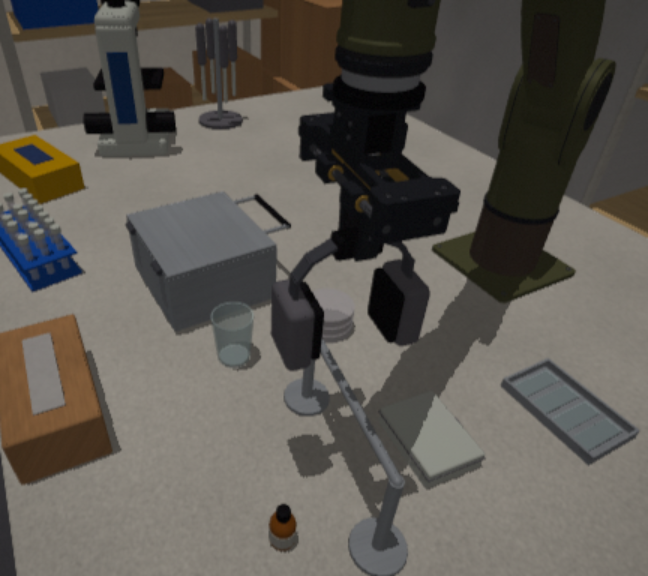

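View pics/w3.png

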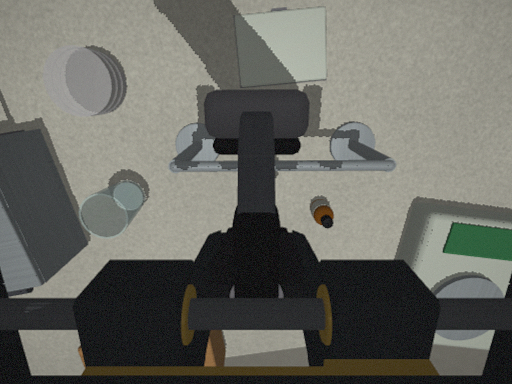

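arm_command(plan=[[0.0,0.01,0,0,0],[0.0,0.02,0,0,0],[0.0,0.02,0,0,0],[0.0,0.02,0,0,0],[0.0,0.02,0,0,0],[0.0,0.02,0,0,0],[0.0,0.02,0,0,0],[0.0,0.02,0,0,0],[0.0,0.015,0,0,0],[0.0,0.008,0,0,0],[0.0,0,0,0,0],[0.0,0,0,0,0]])

```text
clock: 10.48
tool_pos: [0.5632, 0.2272, 0.1628]
eef_rot: [0.06, 0.704, -0.06, 0.705]
contact_force: [-0.2, 0.0, -2.2]
opening: 0.248
```

```bash
python3 - <<'E'
from plant import r
from h import *
s=r.get_state();print(s['clock'],s['tool_pos'],s['opening']*.088,s['contact_force'],s['moment'])
p,d=r.snapshot("scene");cv2.imwrite("pics/s3.png",cv2.resize(p[100:,180:480,::-1],None,fx=2.1,fy=2.1))
E
```

```text
10.475 [0.5632 0.2272 0.1628] 0.021802022843143642 [-0.2285  0.0065 -2.1856] [ 0.0037 -0.0269  0.0447]
```

View pics/s3.png

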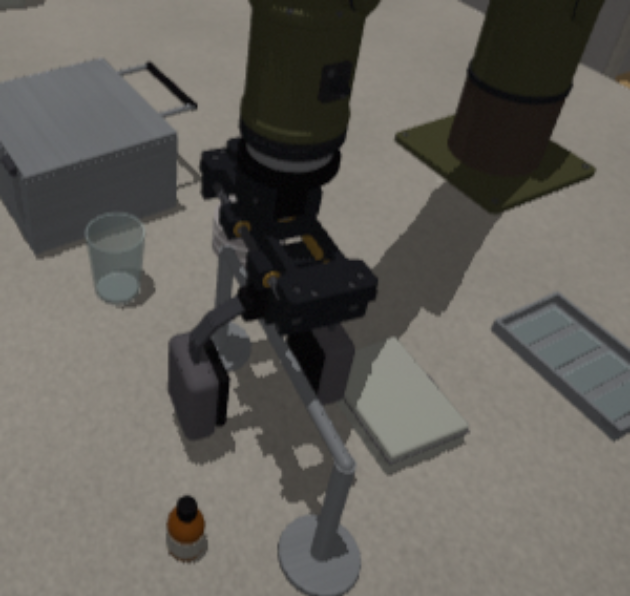

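The muffs straddle the bar (bar end at (345,465) px). Weight is still carried by the hand (2.2 N), so I'll lower until it transfers to the bar.

arm_command(plan=[[0.0,0.003,0,0,0],[0.0,0.002,0,0,0],[0.0,0,0,0,0],[0.0,0,0,0,0]])

```text
clock: 11.02
tool_pos: [0.5627, 0.227, 0.1571]
eef_rot: [0.06, 0.705, -0.06, 0.705]
contact_force: [-0.6, -0.4, -1.1]
opening: 0.247
```

arm_command(plan=[[0.0,0.0015,0,0,0],[0.0,0,0,0,0],[0.0,0,0,0,0]])

```text
clock: 11.4
tool_pos: [0.5628, 0.2271, 0.1558]
eef_rot: [0.06, 0.704, -0.06, 0.705]
contact_force: [0.6, -0.7, 1.1]
opening: 0.251
```

The weight is on the bar now (force has turned to +1.1 N up), so I'll release slowly.

arm_command(plan=[[0.024,0,0,0,0],[0.03,0,0,0,0],[0.04,0,0,0,0],[0.05,0,0,0,0],[0.05,0,0,0,0],[0.05,0,0,0,0],[0.05,0,0,0,0]])

```text
clock: 12.28
tool_pos: [0.5627, 0.227, 0.1556]
eef_rot: [0.06, 0.705, -0.06, 0.705]
contact_force: [-0.5, -0.3, -0.2]
opening: 0.566
```

```bash
python3 - <<'E'
from plant import r
from h import *
s=r.get_state();print(s['clock'],s['tool_pos'],s['opening']*.088,s['contact_force'],s['moment'])
p,d=r.snapshot("scene");cv2.imwrite("pics/s4.png",cv2.resize(p[100:,180:480,::-1],None,fx=2.1,fy=2.1))
E
```

```text
12.275 [0.5627 0.227  0.1556] 0.049839981359054826 [-0.4836 -0.3239 -0.1522] [0.0305 0.0343 0.0006]
```

View pics/s4.png

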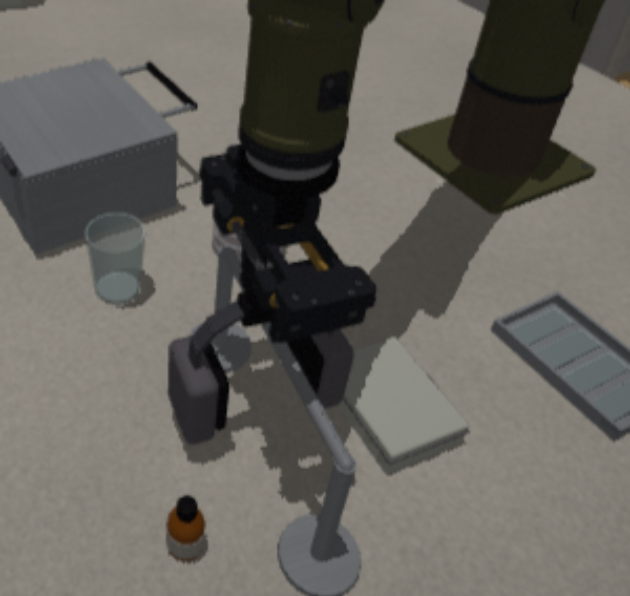

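They hang level and free. Next I'll retreat straight up.

arm_command(plan=[[0.05,-0.01,0,0,0],[0.06,-0.02,0,0,0],[0.07,-0.03,0,0,0],[0.088,-0.03,0,0,0],[0.088,-0.03,0,0,0],[0.088,-0.03,0,0,0],[0.088,0,0,0,0],[0.088,0,0,0,0]])

```text
clock: 13.32
tool_pos: [0.5622, 0.2267, 0.3052]
eef_rot: [0.06, 0.705, -0.06, 0.704]
contact_force: [-0.3, -1.0, -0.4]
opening: 0.998
```

```bash
python3 - <<'E'
from plant import r
from h import *
s=r.get_state();print(s['clock'],s['tool_pos'],s['q'],s['opening']*.088)
p,d=r.snapshot("scene");cv2.imwrite("pics/s5.png",cv2.resize(p[100:,180:480,::-1],None,fx=2.1,fy=2.1))
W=cloud(d,*cam(r,"scene"));m=(W[...,2]>.16)&(W[...,2]<.2)&(abs(W[...,0]-.56)<.09)&(abs(W[...,1]-.23)<.08)
print(m.sum(),cv2.minAreaRect(W[m][:,:2].astype(np.float32)),W[m][:,2].max())
E
```

```text
13.325 [0.5622 0.2267 0.3052] [-0.3606  0.5926 -0.1733  1.5387  0.1132  1.0211  0.8369] 0.0877882319117715
498 ((0.5661408305168152, 0.22796092927455902), (0.022914141416549683, 0.08152537047863007), 81.88020324707031) 0.1774310373413544
```

View pics/s5.png

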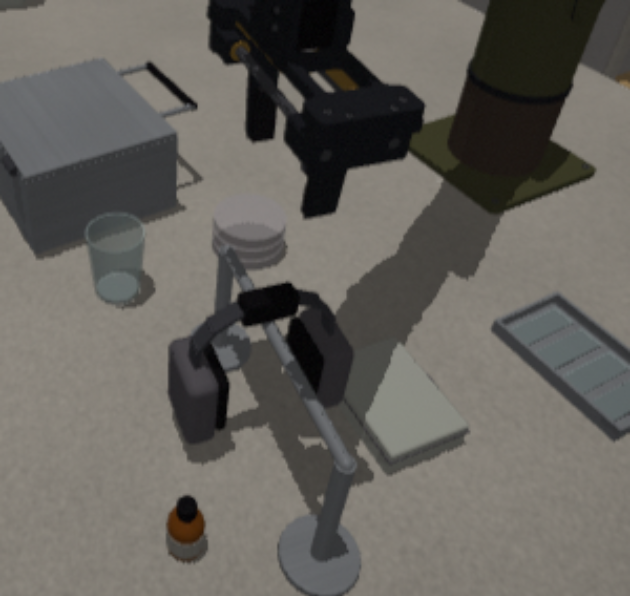

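arm_command(plan=[[0.088,0,-0.0373,-0.0041,0],[0.088,0,-0.0373,-0.0041,0],[0.088,0,-0.0373,-0.0041,0],[0.088,0,-0.0373,-0.0041,0],[0.088,0,-0.0373,-0.0041,0],[0.088,0,-0.0373,-0.0041,0],[0.088,0,-0.0373,-0.0041,0],[0.088,0,-0.0373,-0.0041,0],[0.088,0,-0.0373,-0.0041,0],[0.088,0,-0.0373,-0.0041,0],[0.088,0,-0.0373,-0.0041,0],[0.088,0,-0.0373,-0.0041,0]])

```text
clock: 14.88
tool_pos: [0.4375, -0.2068, 0.3046]
eef_rot: [0.06, 0.705, -0.06, 0.704]
contact_force: [0.2, 0.1, -0.9]
opening: 0.996
```

arm_command(plan=[[0.088,0,0,0,0.1367],[0.088,0,0,0,0.1367],[0.088,0,0,0,0.1367],[0.088,0,0,0,0.1367],[0.088,0,0,0,0.1367],[0.088,0,0,0,0.1367],[0.088,0,0,0,0.1367],[0.088,0,0,0,0.1367],[0.088,0,0,0,0.1367],[0.088,0,0,0,0.1367],[0.088,0,0,0,0],[0.088,0,0,0,0]])

```text
clock: 16.38
tool_pos: [0.4382, -0.2057, 0.3051]
eef_rot: [0.491, 0.509, -0.491, 0.509]
contact_force: [1.0, -0.1, 0.0]
opening: 0.999
```

```bash
python3 - <<'E'
from plant import r
from h import *
s=r.get_state();print(s['clock'],s['tool_pos'],s['q']);print(R.from_quat(s['eef_rot']).as_matrix())
p,d=r.snapshot("wrist");cv2.imwrite("pics/w4.png",p[:,:,::-1])
W=cloud(d,*cam(r,"wrist",s));Z=W[...,2];v=p.max(2)
for lim in (45,60):
    m=(Z>.11)&(Z<.14)&(v<lim)&(W[...,0]<.475)&(W[...,0]>.38);print(m.sum())
    if m.sum()>10:print(cv2.minAreaRect(W[m][:,:2].astype(np.float32)),np.percentile(Z[m],[5,50,95]))
p,d=r.snapshot("top");cv2.imwrite("pics/t4.png",p[:,:,::-1])
E
```

```text
16.375 [ 0.4382 -0.2057  0.3051] [ 0.1972  0.422   0.2177  1.8996 -0.1197  0.8336  0.5135]
[[-0.0012  0.9993  0.0363]
 [ 0.0004  0.0363 -0.9993]
 [-1.     -0.0011 -0.0004]]
1138
((0.43447813391685486, -0.20065253973007202), (0.13679546117782593, 0.0428730733692646), 76.06973266601562) [0.126  0.1293 0.1308]
1211
((0.4349665939807892, -0.20044004917144775), (0.13867537677288055, 0.0456438772380352), 75.03997802734375) [0.1253 0.1291 0.1307]
```

View pics/w4.png

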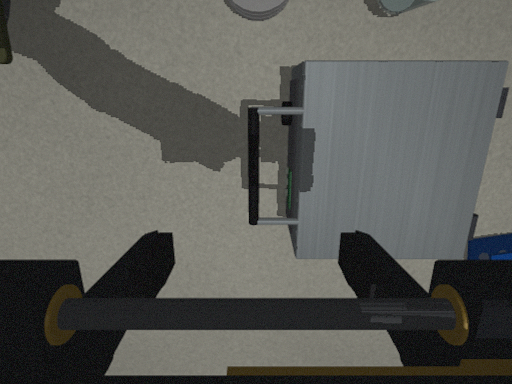

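View pics/t4.png

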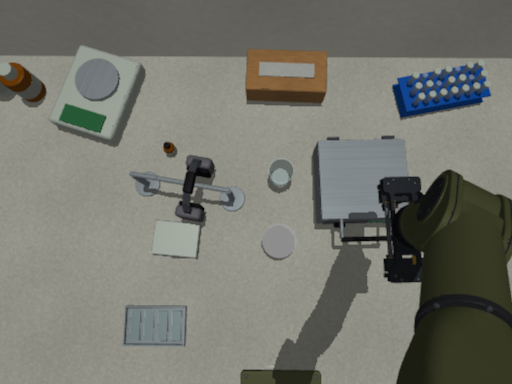

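```bash
python3 - <<'E'
from plant import r
from h import *
s=r.get_state();C=cam(r,"wrist",s)
v=cv2.imread("pics/w4.png").max(2)
m=np.zeros_like(v);m[95:230,238:270]=(v[95:230,238:270]<40)*255
n,l,st,ce=cv2.connectedComponentsWithStats(m)
i=1+st[1:,4].argmax();print(st[i],ce[i]);
y,x=np.nonzero(l==i)
for u0,v0 in [(x[y<125].mean(),107.),(x[y>205].mean(),223.),tuple(ce[i])]: print(ray(u0,v0,.124,*C))
E
```

```text
[ 248  108   11  117 1140] [252.9026 163.4509]
[ 0.4317 -0.1421  0.124 ]
[ 0.4361 -0.2723  0.124 ]
[ 0.4339 -0.2016  0.124 ]
```

arm_command(plan=[[0.044,0.02,-0.0022,0.0013,0],[0.044,0.03,0,0,0],[0.044,0.03,0,0,0],[0.044,0.03,0,0,0],[0.044,0.02,0,0,0],[0.044,0,0,0,0],[0.044,0,0,0,0]])

```text
clock: 17.35
tool_pos: [0.4368, -0.2075, 0.1762]
eef_rot: [0.492, 0.508, -0.491, 0.509]
contact_force: [0.1, 0.2, 1.0]
opening: 0.502
```

```bash
python3 - <<'E'
from plant import r
from h import *
s=r.get_state();print(s['clock'],s['tool_pos'],s['opening']*.088,s['contact_force'])
p,d=r.snapshot("wrist");cv2.imwrite("pics/w5.png",p[:,:,::-1])
C=cam(r,"wrist",s);W=cloud(d,*C)
v=p.max(2);v[d<=0]=255
m=((v<60)&(W[...,2]>.115)&(W[...,2]<.14)&(W[...,0]<.452)&(W[...,0]>.42));q=W[m];print(m.sum(),cv2.fitLine(q[:,:2].astype(np.float32),cv2.DIST_HUBER,0,.01,.01).ravel())
E
```

```text
17.35 [ 0.4368 -0.2075  0.1762] 0.04418311238360437 [0.0541 0.196  1.0416]
2911 [ 0.0351 -0.9994  0.4339 -0.2003]
```

View pics/w5.png

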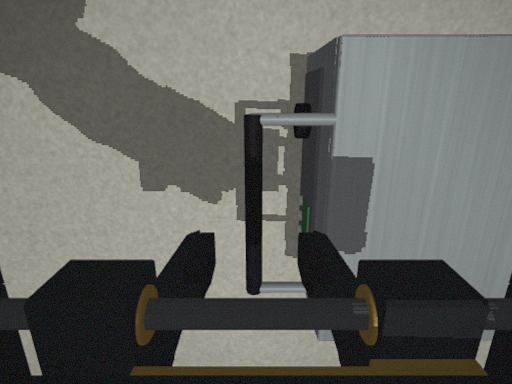

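arm_command(plan=[[0.044,0.02,-0.001,0,0],[0.044,0.02,0,0,0],[0.044,0.02,0,0,0],[0.044,0.01,0,0,0],[0.044,0,0,0,0],[0.0,0,0,0,0],[0.0,0,0,0,0],[0.0,0,0,0,0],[0.0,0,0,0,0],[0.0,0,0,0,0]], force=20)

```text
clock: 18.65
tool_pos: [0.435, -0.2073, 0.1058]
eef_rot: [0.491, 0.509, -0.492, 0.508]
contact_force: [-2.1, -0.3, 5.3]
opening: 0.124
```

arm_command(plan=[[0.0,-0.0109,0.0004,0,0],[0.0,-0.0109,0.0009,0,0],[0.0,-0.0108,0.0014,0,0],[0.0,-0.0108,0.0018,0,0],[0.0,-0.0106,0.0023,0,0],[0.0,-0.0106,0.0028,0,0],[0.0,0,0,0,0]])

```text
clock: 19.52
tool_pos: [0.445, -0.2069, 0.1709]
eef_rot: [0.491, 0.508, -0.491, 0.509]
contact_force: [-3.1, -1.2, -1.4]
opening: 0.12
```

```bash
python3 - <<'E'
from plant import r
from h import *
s=r.get_state();print(s['clock'],s['tool_pos'],s['opening']*.088,s['contact_force'],s['moment'],s['q'])
p,d=r.snapshot("scene");cv2.imwrite("pics/s6.png",cv2.resize(p[:260,80:380,::-1],None,fx=2.3,fy=2.3))
E
```

```text
19.525 [ 0.445  -0.2069  0.1709] 0.010538423294422608 [-3.0555 -1.2288 -1.4319] [-0.2409  0.703  -0.0294] [ 0.2493  0.6337  0.147   2.0433 -0.1901  0.4767  0.5715]
```

View pics/s6.png

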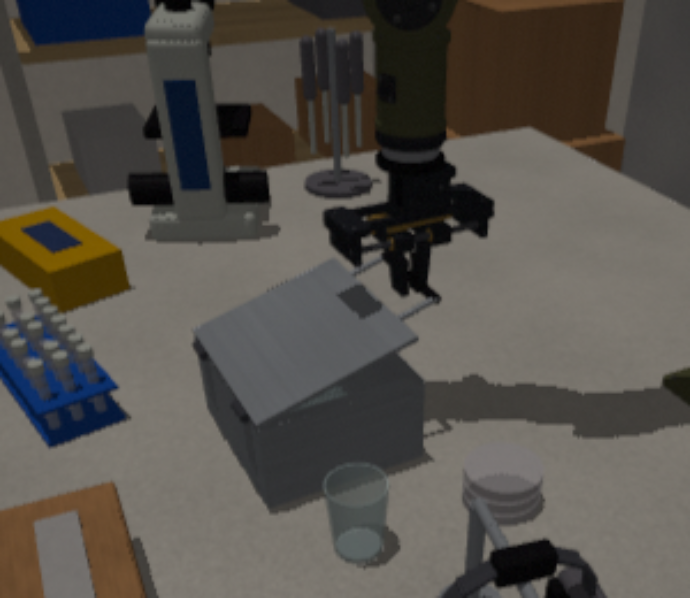

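The lid follows the gripped bar, with its front edge up about 15°. Next I'll continue the arc to 45°.

arm_command(plan=[[0.0,-0.0104,0.0032,0,0],[0.0,-0.0103,0.0037,0,0],[0.0,-0.0101,0.0041,0,0],[0.0,-0.0099,0.0046,0,0],[0.0,-0.0097,0.005,0,0],[0.0,-0.0095,0.0054,0,0],[0.0,-0.0092,0.0058,0,0],[0.0,-0.009,0.0062,0,0],[0.0,-0.0087,0.0066,0,0],[0.0,-0.0084,0.0069,0,0],[0.0,-0.008,0.0073,0,0],[0.0,-0.0078,0.0077,0,0]])

```text
clock: 21.08
tool_pos: [0.515, -0.2044, 0.2812]
eef_rot: [0.492, 0.507, -0.49, 0.51]
contact_force: [13.0, -1.5, -15.6]
opening: 0.108
```

arm_command(plan=[[0.0,0,0,0,0],[0.0,0,0,0,0],[0.0,0,0,0,0],[0.0,0,0,0,0]])

```text
clock: 21.58
tool_pos: [0.5147, -0.2045, 0.2808]
eef_rot: [0.492, 0.507, -0.49, 0.51]
contact_force: [10.7, -2.8, -12.6]
opening: 0.103
```

```bash
cat > lid.py <<'E'
from plant import r
from h import *
import sys
s=r.get_state();print(s['clock'],s['tool_pos'],s['opening']*.088,s['contact_force'],s['moment'],s['q'])
tag=sys.argv[1]
for n in ("scene","top"):
    p,d=r.snapshot(n);cv2.imwrite(f"pics/{n}{tag}.png",p[:,:,::-1])
    W=cloud(d,*cam(r,n));hsv=cv2.cvtColor(p,cv2.COLOR_RGB2HSV)
    m=(W[...,2]>.16)&(W[...,2]<.25)&(W[...,0]>.52)&(W[...,0]<.67)&(W[...,1]>-.3)&(W[...,1]<-.1)
    q=W[m]
    if len(q)>50:
        for _ in range(3):
            c=np.median(q,0);A=np.c_[q[:,0],q[:,1],np.ones(len(q))];k=np.linalg.lstsq(A,q[:,2],rcond=None)[0]
            e=abs(A@k-q[:,2]);q=q[e<max(.003,2*np.median(e))]
        print(n,len(q),"lid deg",np.degrees(np.arctan(np.hypot(k[0],k[1]))))
    m=(W[...,2]>.16)&(W[...,2]<.2)&(abs(W[...,0]-.56)<.09)&(abs(W[...,1]-.23)<.08)
    print("muffs",m.sum(),cv2.minAreaRect(W[m][:,:2].astype(np.float32)),W[m][:,2].max())
E
python3 lid.py 7
```

```text
21.575 [ 0.5147 -0.2045  0.2808] 0.009085912691999718 [ 10.7308  -2.7627 -12.6096] [-0.4791 -1.8966 -0.0196] [ 0.1627  0.5467  0.2165  1.7484 -0.1494  0.8573  0.4814]
scene 2097 lid deg 46.17507158837535
muffs 499 ((0.5652192234992981, 0.22843623161315918), (0.022648103535175323, 0.08369329571723938), 77.92160034179688) 0.17877215892476106
top 1434 lid deg 46.07955227838867
muffs 314 ((0.5647438764572144, 0.22869057953357697), (0.022552037611603737, 0.09329903870820999), 80.78473663330078) 0.18346863903627797
```

View pics/scene7.png

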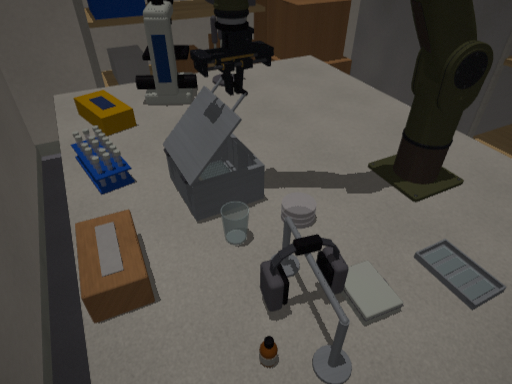

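View pics/top7.png

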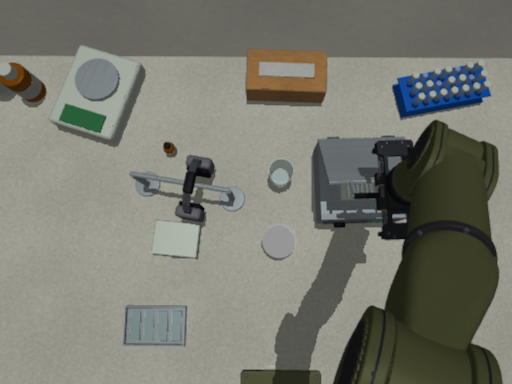

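The lid is at about 46° in both views and the muffs still hang. The fit pulls radially at about 16 N and the opening creeps, so I'll relieve the hand a little towards the hinge and recheck.

arm_command(plan=[[0.0,0.001,0.0012,0,0],[0.0,0.001,0.0012,0,0],[0.0,0,0,0,0],[0.0,0,0,0,0],[0.0,0,0,0,0],[0.0,0,0,0,0]], force=25)

```text
clock: 22.42
tool_pos: [0.5133, -0.2045, 0.2793]
eef_rot: [0.491, 0.509, -0.492, 0.508]
contact_force: [-1.9, 0.0, 1.1]
opening: 0.106
```

arm_command(plan=[[0.0,0,0,0,0],[0.0,0,0,0,0],[0.0,0,0,0,0],[0.0,0,0,0,0],[0.0,0,0,0,0],[0.0,0,0,0,0],[0.0,0,0,0,0],[0.0,0,0,0,0]])

```text
clock: 23.42
tool_pos: [0.5132, -0.2045, 0.2792]
eef_rot: [0.491, 0.509, -0.492, 0.508]
contact_force: [-5.4, 1.1, 3.7]
opening: 0.106
```

```bash
python3 lid.py 8; python3 - <<'E'
from plant import r
import cv2
p,d=r.snapshot("wrist");cv2.imwrite("pics/w8.png",p[:,:,::-1])
p,d=r.snapshot("scene");cv2.imwrite("pics/s8z.png",cv2.resize(p[20:200,150:300,::-1],None,fx=3.3,fy=3.3))
E
```

```text
23.425 [ 0.5132 -0.2045  0.2792] 0.009361933376646245 [-5.3937  1.1408  3.7259] [0.179  1.0984 0.0159] [ 0.1629  0.5497  0.2176  1.7484 -0.1492  0.8608  0.4809]
scene 2124 lid deg 45.638042125794875
muffs 506 ((0.5655243396759033, 0.22926148772239685), (0.02401498705148697, 0.08112235367298126), 80.11219024658203) 0.17813254827560965
top 1436 lid deg 45.67666516600554
muffs 323 ((0.5659619569778442, 0.22849571704864502), (0.02266453020274639, 0.09803543239831924), 79.68909454345703) 0.18153754154272483
```

View pics/s8z.png

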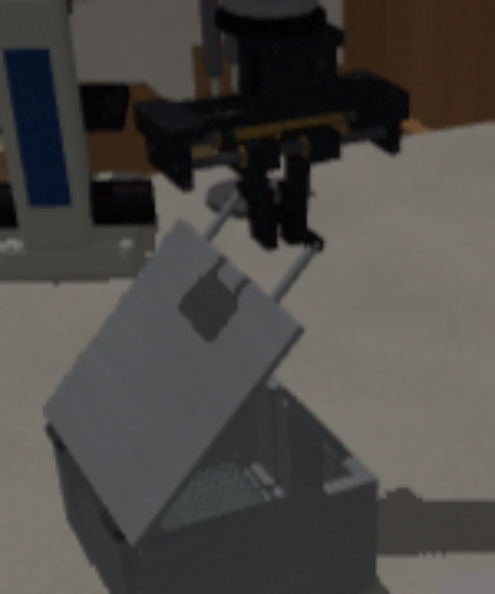

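View pics/w8.png

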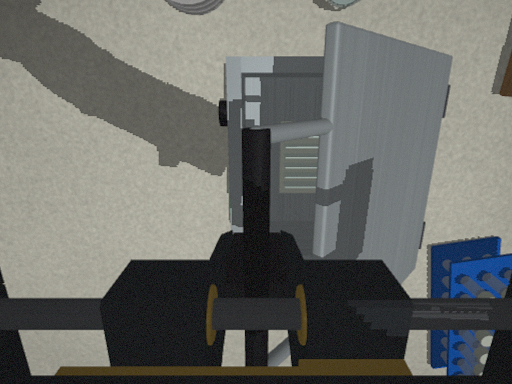

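The lid reads 45.7° in both views and the bar is well inside the pads. The opening is steady, forces are small, and the muffs and bystanders haven't moved. I'll hand the job in.

```bash
python3 -c "
from plant import r
s=r.get_state();print(s['clock'],s['contact_force'],s['opening'])
print(r.finish_job())"
```

```text
23.625 [-6.26076168  0.27241249  4.32633572] 0.10409833349394004
the job is handed in; nothing more can be done
None
```

The ear defenders are hanging over the rail bar, one cup on each side and let go. The lid is gripped by its handle bar and held open at about 45°. I handed the job in at 23.6 s; no verdict was reported.

- **Ear defenders:** I gripped them by the crown pad and lowered them over the bar until it took their weight. They hang level about 30 mm from its middle. Their position measured the same within about 1–2 mm before and after the lid was lifted.
- **Lid:** The last check gave 45.6° in the scene view and 45.7° in the top view.
- **Grip on the handle:** After the lift the hand was pulling on the bar with about 16 N, so I eased it about 2 mm towards the hinge. About 7 N remained at the end, and it had been rising slowly from 2 N over the last second. The grip opening read 9 mm on the 12 mm bar, which I can't explain, but it had stopped shrinking noticeably.
- **Bystanders:** The later pictures show them where they started, but I compared them by eye and did not measure them again.
- **Camera disagreement:** The wrist camera read about 3 mm lower in x than the two fixed cameras. I placed the ear defenders using matched readings, so this did not affect them.

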